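# Clamp a wax block in the carving vise by its ball knob

### The arm

A 6-joint arm with a two-finger parallel gripper is mounted at the origin on a cart in front of the work surface, level with it; the furniture and walls round the work are solid. World frame = base frame: x ahead of the robot, y to its left, z up, the work surface at z = 0. Lengths are in m, angles in rad, forces in N, time in s.
With the tool pointing down it reaches from about 0.325 to 0.9 m from the base axis. Payload 6.1 kg.
Tool frame: the origin (TCP) lies at the very end of the fingers, on their centre line; the grasp point (between the pads) lies 19 mm behind it (robot.grip_depth is the z of the grasp point in the tool frame, in m); z points along the fingers, y is the line along which they close (so a half turn about z gives the same grasp; the last joint's range is limited). The gripper opens to 87 mm and grips with 3 to 60 N. Pads are 19 mm wide; open, the fingers measure 117 mm over their backs; the gripper's body (75 mm by 190 mm) begins 51 mm behind the grasp point.
Start: joints at [-1.452, 0.22, 1.526, -0, 1.395, -0.126], TCP at [0.151, -0.606, 0.223] pointing down, gripper open.
Joint ranges: [-2.98, 2.98], [-0.91, 2.08], [0.09, 2.57], [-1.24, 4.39], [0.2, 2.65], [-2.68, 2.68]. Speed limits (rad/s): [2.57, 2.57, 3.01, 3.14, 3.14, 3.14].

### API

Orientations are given as a unit quaternion [w, x, y, z].
In Python, from bench import robot gives the robot as it stands.
- The arm moves only by the tool move_arm, never from a script. Its argument "targets" is a list of rows, each a list of 3 entries, a list of its own where there are three numbers: the shift along the tool's x, y, z in m, then the turn, a rotation vector about the tool's x, y, z in degrees, then the gripper command: -1 is fully open, 1 is shut, values between are in proportion. In form: [[[dx, dy, dz], [wx, wy, wz], hand], ...]. A call has 1 to 20 rows; each row shifts and turns the commanded pose from where the row before left it, along the tool's axes as they then stand; what a row does not reach is not made up. A row lasts 1/10 s, in which the tool goes at most 50 mm and 8.59 degrees, less where a joint would pass 70% of its speed; a pose out of reach is approached as far as the arm can. A call is refused whole if a number of a shift passes 0.05 or a number of a turn 8.59, either way. A call with a gripper value outside its range is refused whole. The fingers move at their own pace and stop on an object; "grip_force" is the grip in N (left out, the last holds). Time passes only in rows, so rows that do not move let the fingers close. It gives the time, the measured TCP pose, the force, the opening and the grip force at its end, in the units of the state.
- robot.sense(): the state, without advancing time (a new reading comes with each control period).
- robot.camera(name): name is "side" or "top" or "wrist"; returns the picture (384x512x3 uint8, red, green, blue); there is no depth.
- robot.camera_model(name): a dict with "fov_y" (degrees; the focal length in pixels is half the picture's height over the tangent of half this angle, whatever the lens; pixels are square), "cx", "cy" (the principal point, pixels), "world_from_camera" (4x4, takes a point from camera to world coordinates). Camera axes: x right, y down, z forward; pixel columns grow to the right and rows downward; lengths in m; the calibration is good to about 2 mm. A picture is of the moment at which its call begins: read the wrist's pose just before it. camera_model takes no time and is no camera call; for the wrist camera it gives the pose at the moment of the call.
- robot.sign_off(): hands the job in; it is judged then, once.
Trained networks look in the newest picture that a camera, given by its name, has taken for a name from the list of things; names that differ only in an ending like _2 or _b are one class to them, and where a whole thing is asked for, a point or a joint stands for the part that bears it (a point fixed in the world has none). Each returns a list of dicts, best first, with "p" (0 to 1); they miss things now and then, are a little off and sometimes report something else, mostly with a low value. They report only what shows in the picture. A call takes as long as a camera call.
- robot.boxes_of(camera, thing): "position" ([x, y, z] in m, in world coordinates, good to about 4 mm: the middle of the surface that is visible of it).
- robot.masks_of(camera, thing): "pixels" (384x512 bool, what is visible of it).
The state is a dict: "clock": time; "joint_positions": joint angles; "joint_vel": joint speeds; "tau": joint torques, N m; "tool_pos": TCP position; "eef_rot": TCP orientation; "ft_force": force on the tool from outside, world axes, zero at the start; "wrist_torque": the same for the moment, N m; "opening": finger opening in m; "grasp_force": force on a finger pad.
Only numpy, scipy, OpenCV 4.12 (cv2) and the standard library are available. Lean on these libraries where they do the work, as an engineer would, in place of code of your own. Each camera call takes 0.05 s, during which the arm holds its last target. There are 200 camera calls.

### The job

Stand the pale yellow wax block upright on the base of the carving vise, square between its two steel plates, and let go of it. Then turn the smooth red ball knob clockwise until the vise holds the block snugly, with about 15 N: under 8 N it would be loose for carving, and over 25 N the soft wax dents. Leave the knob released and the other things on the bench where they are.

Things in the scene. Friction and masses are not known exactly. Their poses are not given: they have to be found in the camera images.
- wax_block: Pale yellow block of casting wax, loose, 115 g, standing upright: 48 x 48 mm at the foot, tapering to about 45 x 46 mm at the top, 75 mm tall. Origin at the centre of its underside, z up, x and y square to its side faces.
- vise: Grey carving vise with a vertical drive knob, fixed to the bench, 262 mm long (its y axis), 110 mm wide (its x axis), base plate 12 mm thick; roughly square to the robot, knob end (-y) to the robot's right. Origin on the bench surface directly under the nest. Under the knob is the grey drive housing, 60 x 62 mm, its top 61 mm above the bench.
- fixed_jaw (a point): Middle of the inner face of the grey fixed jaw, 51 mm from the nest towards +y, 34 mm above the bench; axes as the vise's. The jaw carries a steel stop plate (36 mm wide, top edge 54 mm above the bench) on a brass stud. The stop plate is adjustable and its setting is not measured: its face stands 28 to 36 mm from the nest's middle. It does not give way.
- jaw_guide (a point): Middle of the housing's face, 99 mm from the nest towards -y, 34 mm above the bench. From it slides the blue moving jaw (60 mm wide, top 54 mm above the bench) with a steel pad 36 mm wide, whose face stands at y = -34.5 mm + 8 mm per rad of the knob, from the nest. The pad pushes the block to the stop plate, then gives on a spring: 4 N per mm of jaw travel, 32 N per rad of knob.
- nest (a point): Middle of the place for the block: on the upper face of the vise's base plate, 12 mm above the bench; axes as the vise's (y runs along the jaw travel, from the moving jaw to the stop plate).
- ball_centre (a point): Centre of the red ball knob, a smooth ball 44 mm in diameter with a small white dot near its top, on an upright steel spindle 14 mm thick; 130 mm from the nest towards the vise's -y, 108 mm above the bench. It is polished (friction about 0.45) and slips unless it is gripped firmly across its widest part, at the height of its centre.
- knob (a joint): Angle of the ball knob about its upright spindle, rad; grows clockwise seen from above, which closes the vise, 8 mm of jaw travel per rad. Starts at 0 to 0.6, limit 5.2; how far it must go depends on the stop plate (1.4 to 3.6 rad of turning). With clamping force F it takes 0.22 N m + 0.008 m x F to turn on and 0.22 N m - 0.008 m x F to turn back; it stays where left.
- wax_tin: Bystander: round tin with a green lid, 70 mm in diameter, 35 mm high; origin under its centre.
- scrub_brush: Bystander: wooden scrubbing brush, 130 x 58 x 39 mm; origin under its centre.
- sanding_block: Bystander: brown sanding block, 101 x 62 x 31 mm; origin under its centre.
- clay_slab_b: Bystander: block of grey-brown modelling clay, 61 x 69 x 21 mm; origin under its centre.
- modelling_tool_a: Bystander: slim wooden modelling tool lying flat, 14 x 180 x 8 mm; origin under its centre.

How it is judged:
On the way:
1. The wax block stands on the vise's base between the plates, let go and not yet clamped (x of wax_block in the frame of nest between -0.01 and 0.01 m and y of wax_block in the frame of nest between -0.02 and 0.02 m and z of wax_block in the frame of nest below 0.004 m and angle between wax_block's own z axis and vertical below 0.08 rad and contact force between the fingers and wax_block below 0.1 N and contact force between pad_c0 and wax_block below 3 N), for 0.2 s.
At the end, for the whole second after the job is handed in: The wax block stands upright (within 0.08 rad) on the vise's base plate (within 4 mm), within 10 mm of the nest across the jaws and 20 mm along them, square to the jaws within 0.1 rad, at rest, clamped by the sprung pad with 8 to 25 N, and nothing is held (x of wax_block in the frame of nest between -0.01 and 0.01 m and y of wax_block in the frame of nest between -0.02 and 0.02 m and z of wax_block in the frame of nest below 0.004 m and angle between wax_block's own z axis and vertical below 0.08 rad and (angle between the x axis of wax_block and the x axis of nest, either way round below 0.1 rad or angle between the x axis of wax_block and the y axis of nest, either way round below 0.1 rad) and contact force between pad_c0 and wax_block between 8 and 25 N and linear speed of wax_block below 0.01 m/s); the robot touches nothing.
It fails at once if The pad presses on the wax block with more than 28 N (dented) (contact force between pad_c0 and wax_block above 28 N).
It fails at once if A bystander is moved by more than 20 mm (distance of any of wax_tin, scrub_brush, sanding_block, clay_slab_b, modelling_tool_a from where it was at the start of the episode above 0.02 m).
It also fails if it takes over 72 s, if anything falls off the work surface, if the arm or the gripper's body presses on something with over 40 N, if the wrist force passes 120 N, or if a joint passes its speed limit or range.

## Working session

There is one attempt and no reset: what is moved stays moved. The work goes in short steps, Python scripts to look and compute and a tool call to move; the robot and the scene stay as the last step left them, time stands still between calls to the robot, and variables do not carry over. Pictures are saved under pics/ and viewed, at most 12 in all, crops included, and the job is handed in when it is done.

Besides the shell and the picture viewer there is one more tool, called after "Call:" as name([rows], argument=value, ...), one row to a line, values as JSON. move_arm: Moves the arm, as the interface text tells. Its arguments: {"type":"object","properties":{"targets":{"type":"array"},"grip_force":{"type":"number"}},"required":["targets"]}

```bash
mkdir -p pics
python3 - <<'E'
from bench import robot
import cv2,numpy as np
s=robot.sense();print(s['clock'],s['tool_pos'],s['eef_rot'],s['opening'])
ims=[]
for c in('top','side'):
    im=robot.camera(c);ims.append(im)
    m=robot.camera_model(c);print(c,m['fov_y'],m['cx'],m['cy'],np.round(m['world_from_camera'],3).tolist())
    for t in('wax_block','ball_centre','fixed_jaw','jaw_guide','vise','wax_tin','scrub_brush','sanding_block','clay_slab_b','modelling_tool_a'):
        try:
            print(t,[(np.round(d['position'],3).tolist(),round(d['p'],2)) for d in robot.boxes_of(c,t)[:2]])
        except Exception as e: print(t,e)
for c,im in zip(('top','side'),ims): cv2.imwrite(f'pics/{c}0.png',im[:,:,::-1])
E
```

```text
0.0 [ 0.15138996 -0.60573042  0.22142395] [-9.92934822e-04  9.92518089e-01  1.22093643e-01  7.97044606e-06] 0.08672813312303036
top 56.44093072751079 259.7020101974048 190.73293257130226 [[0.016, -0.988, 0.156, 0.444], [-1.0, -0.013, 0.018, 0.026], [-0.016, -0.156, -0.988, 1.1], [0.0, 0.0, 0.0, 1.0]]
wax_block [([0.5, -0.303, 0.077], 0.96), ([0.685, -0.024, 0.003], 0.52)]
ball_centre [([0.513, -0.078, 0.123], 0.63), ([0.507, -0.002, 0.012], 0.38)]
fixed_jaw [([0.516, -0.007, 0.012], 0.89)]
jaw_guide [([0.515, -0.011, 0.009], 0.61)]
vise [([0.509, 0.004, 0.012], 0.57)]
wax_tin [([0.489, 0.312, 0.028], 0.86), ([0.514, -0.007, 0.013], 0.7)]
scrub_brush [([0.723, 0.258, 0.038], 0.81)]
sanding_block [([0.712, -0.252, 0.032], 0.78)]
clay_slab_b [([0.679, 0.375, 0.023], 0.71)]
modelling_tool_a [([0.688, -0.019, 0.006], 0.53), ([0.678, 0.375, 0.02], 0.38)]
side 42.52181452325241 256.54395770630725 184.15211649417304 [[-0.891, -0.267, 0.368, 0.014], [-0.455, 0.538, -0.71, 1.165], [-0.009, -0.8, -0.6, 1.038], [0.0, 0.0, 0.0, 1.0]]
wax_block [([0.493, -0.298, 0.043], 0.58), ([0.502, 0.006, 0.022], 0.24)]
ball_centre [([0.504, -0.07, 0.113], 0.74), ([0.484, 0.328, 0.034], 0.25)]
fixed_jaw [([0.496, 0.004, 0.024], 0.64)]
jaw_guide [([0.503, 0.006, 0.02], 0.57)]
vise [([0.498, 0.006, 0.018], 0.85), ([0.688, -0.01, 0.001], 0.65)]
wax_tin [([0.485, 0.329, 0.032], 0.87), ([0.497, -0.296, 0.042], 0.71)]
scrub_brush [([0.716, 0.272, 0.033], 0.94), ([0.496, 0.006, 0.017], 0.23)]
sanding_block [([0.707, -0.242, 0.031], 0.77)]
clay_slab_b [([0.675, 0.387, 0.022], 0.76)]
modelling_tool_a [([0.688, -0.01, 0.004], 0.61)]
```

View pics/top0.png

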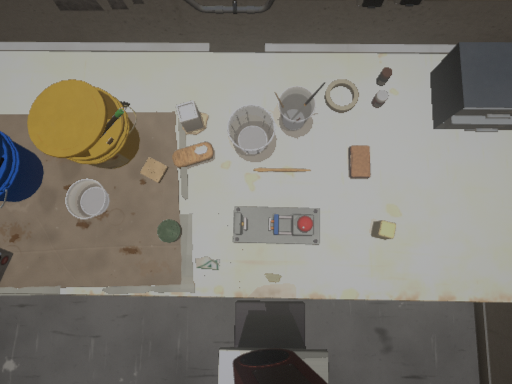

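View pics/side0.png

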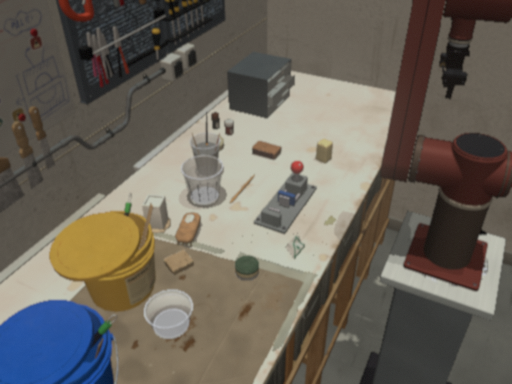

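The top view shows the block at (387,230), the red ball at (305,224), and the vise spanning about (233..320, 207..244). The side view agrees, and the block stands clear of the bystanders. Next I'll compute poses from the masks.

```bash
cat > h.py <<'E'
from bench import robot
import numpy as np,cv2
from scipy.spatial.transform import Rotation as R
def model(c):
    m=robot.camera_model(c);return m,192/np.tan(np.radians(m['fov_y']/2)),np.array(m['world_from_camera'])
def ray(c,px,z,M=None):
    m,f,T=M or model(c);px=np.atleast_2d(px).astype(float)
    d=np.c_[(px[:,0]-m['cx'])/f,(px[:,1]-m['cy'])/f,np.ones(len(px))]@T[:3,:3].T
    return T[:3,3]+d*((z-T[2,3])/d[:,2])[:,None]
def proj(c,P,M=None):
    m,f,T=M or model(c);q=(np.atleast_2d(P)-T[:3,3])@T[:3,:3]
    return np.c_[m['cx']+f*q[:,0]/q[:,2],m['cy']+f*q[:,1]/q[:,2]]
def tool():
    s=robot.sense();q=s['eef_rot'];return s,np.array(s['tool_pos']),R.from_quat([q[1],q[2],q[3],q[0]]).as_matrix()
def rel(target,yaw=None):
    "shift in tool axes to world TCP target; turn (deg about tool z) so tool x has world yaw"
    s,p,r=tool();y0=np.arctan2(r[1,0],r[0,0])
    return np.round(r.T@(np.array(target)-p),4),None if yaw is None else round(np.degrees(y0-yaw),2),round(np.degrees(y0),2)
E
python3 - <<'E'
from h import *
for c in('top','side'):
    robot.camera(c);M=model(c)
    for t,z in(('wax_block',.06),('ball_centre',.108),('vise',.012)):
        for d in robot.masks_of(c,t)[:2]:
            k=d['pixels'];p=np.argwhere(k)[:,::-1]
            w=ray(c,p,z,M);r=cv2.minAreaRect((w[:,:2]*1000).astype(np.float32))
            print(c,t,round(d['p'],2),len(p),p.mean(0).round(1),w.mean(0).round(3),np.round(r[0],1),np.round(r[1],1),round(r[2],1))
s,p,r=tool();m,f,T=model('wrist')
print('wrist cam in tool',np.round(r.T@(T[:3,3]-p),3),np.round(r.T@T[:3,:3],3).tolist(),f)
print(rel([.5,-.30,.25]))
E
```

```text
top wax_block 0.56 395 [383.1 229.3] [ 0.501 -0.312  0.06 ] [ 501.4 -312.2] [67.  52.8] 79.5
top ball_centre 0.52 161 [304.4 223.3] [ 0.512 -0.081  0.108] [510.9 -81.4] [35.9 36. ] 90.0
top vise 0.89 3090 [276.3 224.8] [ 0.512 -0.006  0.012] [512.6  -6. ] [259.4 109.5] 89.6
side wax_block 0.58 327 [324. 151.] [ 0.486 -0.279  0.06 ] [ 487.2 -283. ] [ 55.6 155.6] 15.7
side vise 0.82 2045 [286.2 202. ] [ 0.512 -0.009  0.012] [510.8 -51. ] [128.5 388.8] 3.4
wrist cam in tool [ 0.083 -0.    -0.162] [[-0.002, -0.955, -0.297], [1.0, -0.002, -0.001], [-0.0, -0.297, 0.955]] 333.3142582167041
(array([ 0.4124, -0.2128, -0.0275]), None, np.float64(14.03))
```

Call:
move_arm([
  [[0, 0, -0.015], [0, 0, 7], -1],
  [[0, 0, -0.015], [0, 0, 7.03], -1],
  [[0.035, -0.031, 0], [0, 0, 0], -1],
  [[0.035, -0.031, 0], [0, 0, 0], -1],
  [[0.035, -0.031, 0], [0, 0, 0], -1],
  [[0.035, -0.031, 0], [0, 0, 0], -1],
  [[0.035, -0.031, 0], [0, 0, 0], -1],
  [[0.035, -0.031, 0], [0, 0, 0], -1],
  [[0.035, -0.031, 0], [0, 0, 0], -1],
  [[0.035, -0.031, 0], [0, 0, 0], -1],
  [[0.035, -0.031, 0], [0, 0, 0], -1],
  [[0.035, -0.031, 0], [0, 0, 0], -1],
  [[0, 0, 0], [0, 0, 0], -1],
  [[0, 0, 0], [0, 0, 0], -1],
])

```text
clock: 2.9
tool_pos: [0.502, -0.2956, 0.2524]
eef_rot: [0.0, 1.0, 0.001, -0.0]
ft_force: [-0.5, 0.0, -0.1]
opening: 0.0869
grasp_force: 0.0
```

Run:
```python
from h import *
print(tool()[1]);M=model('wrist');im=robot.camera('wrist')
np.savez('w1.npz',im=im,T=M[2])
cv2.imwrite('pics/w1.png',im[:,:,::-1])
for d in robot.masks_of('wrist','wax_block')[:2]:
    p=np.argwhere(d['pixels'])[:,::-1];print(d['p'],len(p),p.min(0),p.max(0))
    hull=cv2.convexHull(p.astype(np.int32));q=cv2.approxPolyDP(hull,4,True)[:,0];print(q.tolist())
    print(np.round(ray('wrist',q,.075,M),4).tolist());print(np.round(ray('wrist',q,0,M),4).tolist())
```

```text
[ 0.50198505 -0.29555201  0.25242028]
0.84 2134 [255 133] [303 188]
[[296, 141], [303, 157], [294, 186], [258, 181], [255, 159], [262, 134]]
[[0.5304, -0.3356, 0.075], [0.5138, -0.3435, 0.075], [0.4824, -0.3352, 0.075], [0.4879, -0.2969, 0.075], [0.5117, -0.2938, 0.075], [0.5375, -0.3009, 0.075]]
[[0.5184, -0.3447, 0.0], [0.4981, -0.3542, 0.0], [0.4598, -0.3442, 0.0], [0.4665, -0.2974, 0.0], [0.4955, -0.2935, 0.0], [0.527, -0.3022, 0.0]]
```

View pics/w1.png

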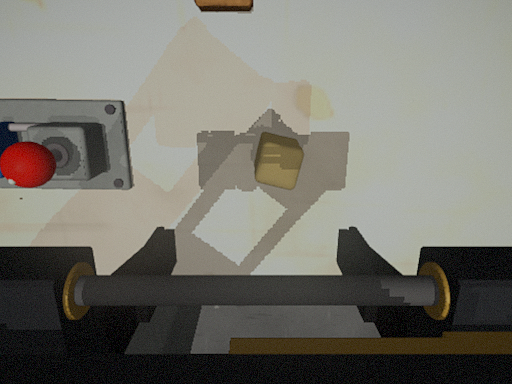

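```bash
cat >> h.py <<'E'
from scipy.optimize import minimize
def block_pts(x,y,yaw,z0=0):
    c=[]
    for hx,hy,z in((.024,.024,0),(.0225,.023,.075)):
        c+=[(sx*hx,sy*hy,z) for sx in(-1,1) for sy in(-1,1)]
    c=np.array(c);r=np.array([[np.cos(yaw),-np.sin(yaw)],[np.sin(yaw),np.cos(yaw)]])
    return np.c_[c[:,:2]@r.T+[x,y],c[:,2]+z0]
def fit_block(c,mask,M,x0,z0=0):
    S=4
    big=cv2.resize(mask.astype(np.uint8),None,fx=S,fy=S,interpolation=cv2.INTER_NEAREST)
    def cost(v):
        k=np.zeros_like(big);q=(proj(c,block_pts(*v,z0),M)+.5)*S
        cv2.fillConvexPoly(k,cv2.convexHull(np.round(q).astype(np.int32)),1)
        return 1-(k&big).sum()/(k|big).sum()
    best=None
    for a in np.radians(np.arange(-45,45,10)):
        r=minimize(cost,[x0[0],x0[1],a],method='Nelder-Mead',options=dict(initial_simplex=[[x0[0],x0[1],a],[x0[0]+.01,x0[1],a],[x0[0],x0[1]+.01,a],[x0[0],x0[1],a+.2]]))
        if best is None or r.fun<best.fun:best=r
    return best.x,best.fun
E
python3 - <<'E'
from h import *
D=np.load('w1.npz');m,f,_=model('wrist');M=(m,f,D['T']);im=D['im']
hsv=cv2.cvtColor(im,cv2.COLOR_RGB2HSV)
print(hsv[160,280],hsv[140,230],hsv[145,275],hsv[60,350])
d=robot.masks_of('wrist','wax_block')[0]['pixels']
col=(cv2.inRange(hsv,(18,90,50),(35,255,255))>0);col[:110]=0;col[215:]=0;col[:,:230]=0;col[:,330:]=0
n,l,st,_=cv2.connectedComponentsWithStats(col.astype(np.uint8));col=l==1+st[1:,4].argmax();print(col.sum(),d.sum())
for k in(d,col):
    v,e=fit_block('wrist',k,M,(.5,-.31));print(v.round(4),np.degrees(v[2]).round(1),round(e,3))
# vise knob-end edge, z=.012
print(ray('wrist',[[124,100],[131,188]],.012,M).round(4))
o=im.copy()
for q in np.round(proj('wrist',block_pts(*v),M)).astype(int): cv2.circle(o,tuple(int(a) for a in q),1,(255,0,0),-1)
cv2.imwrite('pics/w1c.png',cv2.resize(o[110:210,220:340],None,fx=5,fy=5,interpolation=0)[:,:,::-1])
E
```

```text
[ 22 110 118] [ 23  41 112] [ 22 120 128] [ 38  12 175]
2139 2134
[ 0.5038 -0.3186  1.4152] 81.1 0.123
[ 0.5037 -0.3185  1.4212] 81.4 0.12
[[ 0.5682 -0.1407  0.012 ]
 [ 0.4607 -0.1369  0.012 ]]
```

View pics/w1c.png

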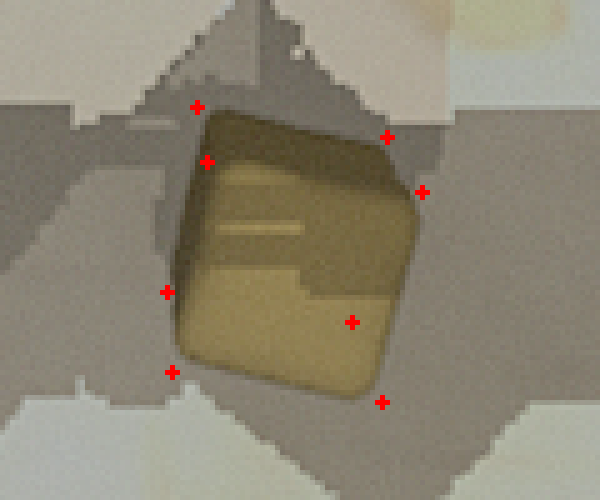

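The crop shows the block's top face with corners near (263,142), (304,148), (294,190) and (256,181) in full-image pixels. That gives a centre of about (0.504, -0.3187) and a yaw of about -10°. I'll grip across its x faces with tool yaw near 80°, to suit the vise.

Call:
move_arm([
  [[0.0025, 0.023, 0], [0, 0, 0], -1],
  [[0, 0, 0.01], [0, 0, -8], -1],
  [[0, 0, 0.01], [0, 0, -8], -1],
  [[0, 0, 0.01], [0, 0, -8], -1],
  [[0, 0, 0.01], [0, 0, -8], -1],
  [[0, 0, 0.01], [0, 0, -8], -1],
  [[0, 0, 0.01], [0, 0, -8], -1],
  [[0, 0, 0.01], [0, 0, -8], -1],
  [[0, 0, 0.01], [0, 0, -8], -1],
  [[0, 0, 0.01], [0, 0, -8], -1],
  [[0, 0, 0.01], [0, 0, -8], -1],
  [[0, 0, 0], [0, 0, 0], -1],
  [[0, 0, 0], [0, 0, 0], -1],
])

```text
clock: 4.35
tool_pos: [0.5032, -0.3203, 0.1527]
eef_rot: [-0.0, 0.768, 0.641, -0.0]
ft_force: [-0.6, -0.0, 0.5]
opening: 0.0868
grasp_force: 0.0
```

Run:
```python
from h import *
M=model('wrist');im=robot.camera('wrist');hsv=cv2.cvtColor(im,cv2.COLOR_RGB2HSV)
for d in robot.masks_of('wrist','wax_block')[:1]:
    k=d['pixels'];v,e=fit_block('wrist',k,M,(.504,-.319));print(d['p'],v.round(4),np.degrees(v[2]).round(1),e)
o=im.copy()
for q in np.round(proj('wrist',block_pts(*v),M)).astype(int): cv2.circle(o,tuple(int(a) for a in q),2,(255,0,0),-1)
tp=proj('wrist',tool()[1],M);print(tp,rel([v[0],v[1],.035],np.pi/2+v[2]))
cv2.imwrite('pics/w2.png',o[:,:,::-1])
```

```text
0.55 [ 0.5033 -0.3176 -0.2169] -12.4 0.07731937346794637
[[256.7893583  246.52293932]] (array([ 0.0026, -0.0012,  0.1184]), np.float64(2.2), np.float64(79.78))
```

View pics/w2.png

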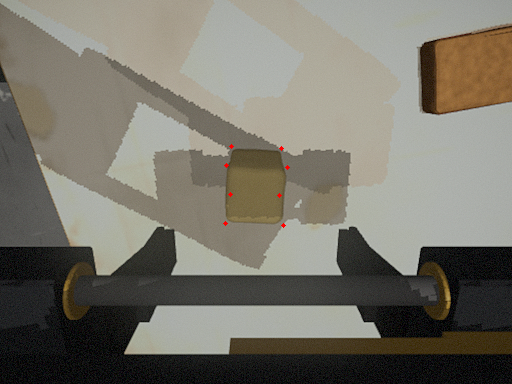

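The picture shows the block at (256,190), centred between the fingers and nearly square. I'll descend and grip.

Call:
move_arm([
  [[0.0025, -0.001, 0.03], [0, 0, 1.5], -1],
  [[0, 0, 0.03], [0, 0, 0], -1],
  [[0, 0, 0.03], [0, 0, 0], -1],
  [[0, 0, 0.027], [0, 0, 0], -1],
  [[0, 0, 0], [0, 0, 0], -1],
  [[0, 0, 0], [0, 0, 0], 1],
  [[0, 0, 0], [0, 0, 0], 1],
  [[0, 0, 0], [0, 0, 0], 1],
  [[0, 0, 0], [0, 0, 0], 1],
  [[0, 0, 0], [0, 0, 0], 1],
  [[0, 0, 0], [0, 0, 0], 1],
], grip_force=15)

```text
clock: 5.55
tool_pos: [0.5036, -0.3168, 0.036]
eef_rot: [0.0, 0.774, 0.633, 0.0]
ft_force: [-1.2, 0.4, 0.2]
opening: 0.047
grasp_force: 0.4
```

Call:
move_arm([
  [[0, 0, 0], [0, 0, 0], 1],
  [[0, 0, 0], [0, 0, 0], 1],
  [[0, 0, -0.03], [0, 0, 0], 1],
  [[0, 0, -0.05], [0, 0, 0], 1],
  [[0, 0, -0.05], [0, 0, -4.8], 1],
  [[0, 0, -0.05], [0, 0, -4.9], 1],
  [[0.0475, -0.0007, 0], [0, 0, 0], 1],
  [[0.0475, -0.0007, 0], [0, 0, 0], 1],
  [[0.0475, -0.0007, 0], [0, 0, 0], 1],
  [[0.0475, -0.0007, 0], [0, 0, 0], 1],
  [[0.0475, -0.0007, 0], [0, 0, 0], 1],
  [[0.0475, -0.0007, 0], [0, 0, 0], 1],
  [[0, 0, 0], [0, 0, 0], 1],
  [[0, 0, 0], [0, 0, 0], 1],
])

```text
clock: 6.95
tool_pos: [0.508, -0.0308, 0.2152]
eef_rot: [-0.0, 0.717, 0.697, -0.0]
ft_force: [0.3, -0.6, -1.2]
opening: 0.046
grasp_force: 14.9
```

Run:
```python
from h import *
M=model('wrist');im=robot.camera('wrist');np.savez('w3.npz',im=im,T=M[2]);print(tool()[1],rel([0,0,0],0)[2])
cv2.imwrite('pics/w3.png',cv2.resize(im,(768,576),interpolation=cv2.INTER_CUBIC)[:,:,::-1])
for t in('vise','fixed_jaw','ball_centre'):
    for d in robot.masks_of('wrist',t)[:1]:
        p=np.argwhere(d['pixels'])[:,::-1];print(t,d['p'],len(p),p.min(0),p.max(0))
```

```text
[ 0.50810884 -0.03190784  0.21529536] 88.26
vise 0.6 19627 [204   3] [314 228]
fixed_jaw 0.86 19320 [204   3] [314 225]
```

View pics/w3.png

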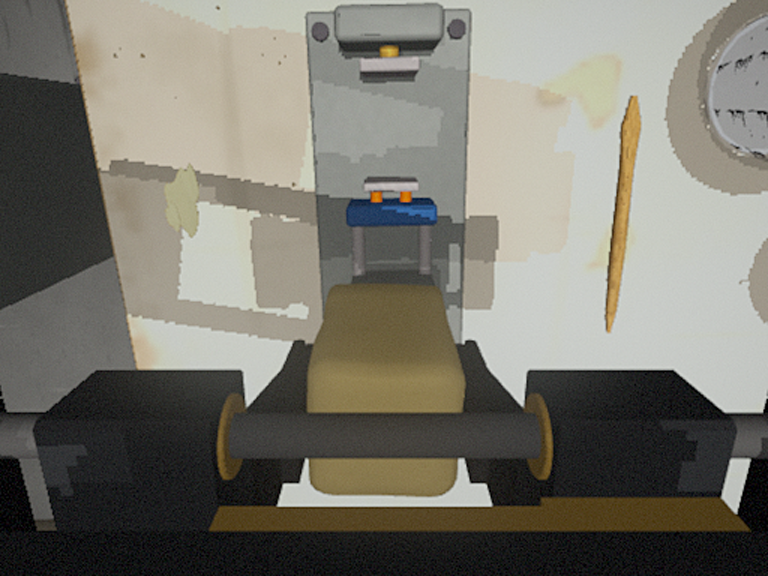

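The wrist view, in zoomed pixels, shows:
- Far plate corners at (306,10) and (470,10).
- Stop plate at row 58–72, columns 361–419.
- Steel pad at row 178–190, columns 364–418.
- The blue moving jaw at (392,212).

The nest lies between the stop plate and the pad.

Run:
```python
from h import *
D=np.load('w3.npz');m,f,_=model('wrist');M=(m,f,D['T'])
W=lambda q,z:ray('wrist',np.array(q)/1.5,z,M).round(4).tolist()
print('corners',W([[306,10],[470,10]],.012));print('edges L',W([[314,150],[319,240]],.012),'R',W([[467.5,150],[465,240]],.012))
print('stop top edges',W([[361,58],[419,58],[361,72],[419,72]],.054));print('pad',W([[364,180],[418,180],[364,190],[418,190]],.054))
print('jaw top inner',W([[338,40],[442,40]],.056))
cv2.imwrite('pics/w3c.png',cv2.resize(D['im'][0:160,195:325],None,fx=4.5,fy=3.7,interpolation=cv2.INTER_CUBIC)[:,:,::-1])
```

```text
corners [[0.4623, 0.1267, 0.012], [0.5694, 0.1234, 0.012]]
edges L [[0.4611, 0.0382, 0.012], [0.4601, -0.0266, 0.012]] R [[0.5695, 0.0349, 0.012], [0.5688, -0.03, 0.012]]
stop top edges [[0.4985, 0.0916, 0.054], [0.5329, 0.0906, 0.054], [0.4982, 0.084, 0.054], [0.5329, 0.0829, 0.054]]
pad [[0.4973, 0.0204, 0.054], [0.5316, 0.0193, 0.054], [0.497, 0.0141, 0.054], [0.5315, 0.013, 0.054]]
jaw top inner [[0.4856, 0.1015, 0.056], [0.5463, 0.0996, 0.056]]
```

View pics/w3c.png

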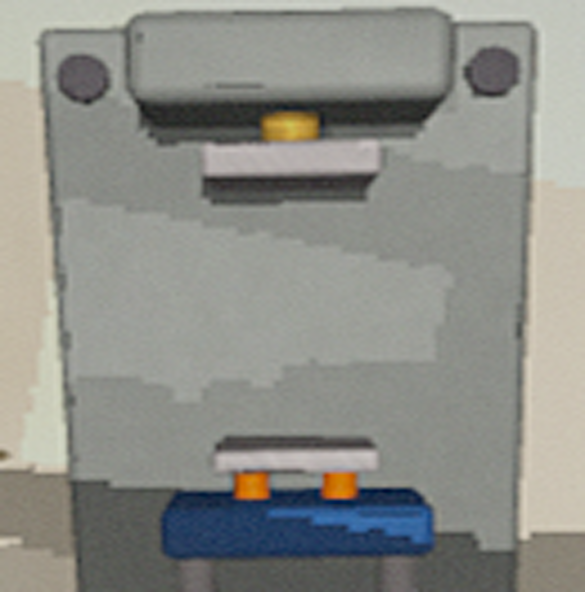

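Vise measurements:

| Quantity | Value |
|---|---|
| Yaw | -1.8° |
| Nest | about (0.515, 0.0495) |
| Stop face y | 0.0835 |
| Pad face y | 0.019 |
| Gap between them | 64 mm |

I'll place the block at (0.515, 0.051).

Call:
move_arm([
  [[0.042, 0.0022, 0], [0, 0, 0], 1],
  [[0.0412, 0.0022, 0], [0, 0, 0], 1],
  [[0, 0, 0.04], [0, 0, 0], 1],
  [[0, 0, 0.04], [0, 0, 0], 1],
  [[0, 0, 0.03], [0, 0, 0], 1],
  [[0, 0, 0.02], [0, 0, 0], 1],
  [[0, 0, 0.02], [0, 0, 0], 1],
  [[0, 0, 0], [0, 0, 0], 1],
  [[0, 0, 0.01], [0, 0, 0], 1],
  [[0, 0, 0.005], [0, 0, 0], 1],
  [[0, 0, 0], [0, 0, 0], 1],
  [[0, 0, 0], [0, 0, 0], 1],
])

```text
clock: 8.35
tool_pos: [0.5157, 0.0512, 0.0511]
eef_rot: [0.0, 0.718, 0.696, 0.0]
ft_force: [-0.7, 0.2, -1.5]
opening: 0.0465
grasp_force: 14.9
```

Call:
move_arm([
  [[0, 0, 0.0015], [0, 0, 0], 1],
  [[0, 0, 0.0012], [0, 0, 0], 1],
  [[0, 0, 0], [0, 0, 0], 1],
])

```text
clock: 8.65
tool_pos: [0.5153, 0.0514, 0.048]
eef_rot: [0.0, 0.718, 0.696, 0.0]
ft_force: [-0.7, 0.1, -1.0]
opening: 0.046
grasp_force: 14.9
```

Call:
move_arm([
  [[0, 0, 0.001], [0, 0, 0], 1],
  [[0, 0, 0], [0, 0, 0], 1],
  [[0, 0, 0], [0, 0, 0], 0.2],
  [[0, 0, 0], [0, 0, 0], -0.3],
  [[0, 0, 0], [0, 0, 0], -1],
  [[0, 0, 0], [0, 0, 0], -1],
  [[0, 0, 0], [0, 0, 0], -1],
  [[0, 0, 0], [0, 0, 0], -1],
  [[0, 0, -0.03], [0, 0, 0], -1],
  [[0, 0, -0.04], [0, 0, 0], -1],
  [[0, 0, -0.05], [0, 0, 0], -1],
  [[0, 0, -0.05], [0, 0, 0], -1],
  [[0, 0, 0], [0, 0, 0], -1],
  [[0, 0, 0], [0, 0, 0], -1],
])

```text
clock: 10.05
tool_pos: [0.5163, 0.0512, 0.2186]
eef_rot: [0.001, 0.718, 0.696, 0.001]
ft_force: [0.0, 0.2, -0.8]
opening: 0.0867
grasp_force: 0.0
```

Run:
```python
from h import *
M=model('wrist');im=robot.camera('wrist');np.savez('w4.npz',im=im,T=M[2]);print(tool()[1],robot.sense()['joint_positions'],robot.sense()['wrist_torque'])
o=im.copy()
for d in robot.masks_of('wrist','wax_block')[:1]:
    v,e=fit_block('wrist',d['pixels'],M,(.515,.051),.012);print(d['p'],v.round(4),np.degrees(v[2]).round(1),e)
    for q in np.round(proj('wrist',block_pts(*v,.012),M)).astype(int): cv2.circle(o,tuple(int(a) for a in q),2,(255,0,0),-1)
for d in robot.masks_of('wrist','ball_centre')[:1]:
    p=np.argwhere(d['pixels'])[:,::-1];(c,r)=cv2.minEnclosingCircle(p.astype(np.float32));print('ball',d['p'],len(p),c,r,ray('wrist',[c],.108,M))
cv2.imwrite('pics/w4.png',cv2.resize(o,(768,576),interpolation=cv2.INTER_CUBIC)[:,:,::-1])
```

```text
[0.5150329  0.05127168 0.21652432] [-5.32293154e-02 -3.36134950e-02  1.81033209e+00  2.87079884e-06
  1.36489197e+00 -2.17631216e-02] [-0.006747   -0.08716269  0.01502205]
0.67 [ 0.5156  0.0488 -0.0635] -3.6 0.06815338042381436
ball 0.88 1287 (256.4386901855469, 318.212646484375) 22.958003997802734 [[ 0.51304658 -0.08293761  0.108     ]]
```

View pics/w4.png

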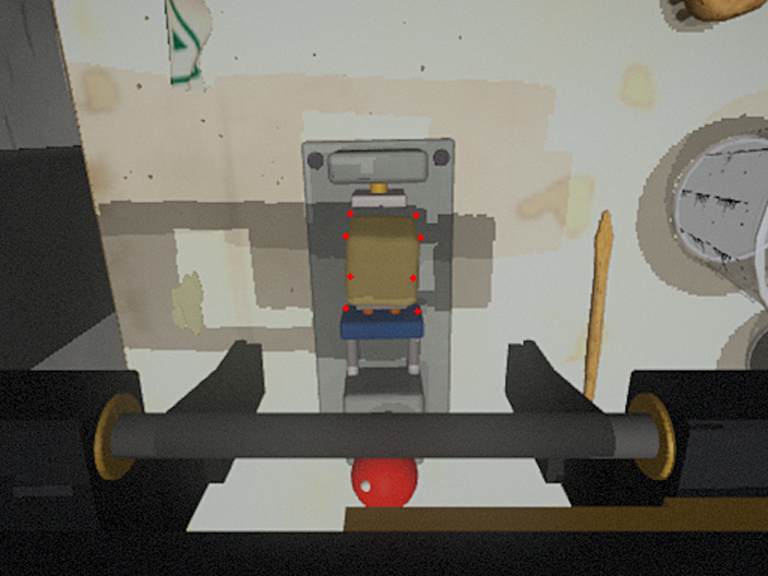

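The block stands square in the nest, centred at (382,262) zoomed, and the white dot on the ball shows at (366,487). The ball centre is about (0.512, -0.081). I'll move over it and wind the wrist counter-clockwise.

Call:
move_arm([
  [[-0.044, 0.0005, 0], [0, 0, 0], -1],
  [[-0.044, 0.0005, 0], [0, 0, 0], -1],
  [[-0.044, 0, 0], [0, 0, 0], -1],
  [[0, 0, 0], [0, 0, -8.4], -1],
  [[0, 0, 0], [0, 0, -8.4], -1],
  [[0, 0, 0], [0, 0, -8.4], -1],
  [[0, 0, 0], [0, 0, -8.4], -1],
  [[0, 0, 0], [0, 0, -8.4], -1],
  [[0, 0, 0], [0, 0, -8.4], -1],
  [[0, 0, 0], [0, 0, -8.4], -1],
  [[0, 0, 0], [0, 0, -8.4], -1],
  [[0, 0, 0], [0, 0, -8.4], -1],
  [[0, 0, 0], [0, 0, -8.4], -1],
  [[0, 0, 0], [0, 0, -8.4], -1],
  [[0, 0, 0], [0, 0, 0], -1],
  [[0, 0, 0], [0, 0, 0], -1],
])

```text
clock: 11.8
tool_pos: [0.5113, -0.0805, 0.2153]
eef_rot: [-0.001, -0.003, 1.0, 0.0]
ft_force: [0.1, -0.5, -1.1]
opening: 0.0871
grasp_force: 0.0
```

Run:
```python
from h import *
M=model('wrist');im=robot.camera('wrist');np.savez('w5.npz',im=im,T=M[2]);s=robot.sense();print(s['tool_pos'],np.round(s['joint_positions'],3),s['wrist_torque'],s['ft_force'])
from scipy.optimize import least_squares
hsv=cv2.cvtColor(im,cv2.COLOR_RGB2HSV);k=((hsv[:,:,0]<6)|(hsv[:,:,0]>174))&(hsv[:,:,1]>170)&(hsv[:,:,2]>60)
n,l,st,_=cv2.connectedComponentsWithStats(k.astype(np.uint8));i=1+st[1:,4].argmax();p=np.argwhere(l==i)[:,::-1].astype(np.float32);print(st[i])
hull=cv2.convexHull(p)[:,0];m,f,T=M
def res(v):
    c=np.array([v[0],v[1],.108]);d=np.c_[(hull[:,0]-m['cx'])/f,(hull[:,1]-m['cy'])/f,np.ones(len(hull))]@T[:3,:3].T
    d/=np.linalg.norm(d,axis=1)[:,None];return np.linalg.norm(np.cross(d,c-T[:3,3]),axis=1)-.022
r=least_squares(res,[.512,-.081],loss='soft_l1',f_scale=.001);print(r.x,np.abs(r.fun).mean(),np.abs(r.fun).max(),rel([*r.x,.089]))
```

```text
[ 0.51151554 -0.08052906  0.21569655] [-0.309 -0.031  1.809  0.     1.365 -1.886] [ 0.05068365 -0.17580726  0.01148378] [-0.67030273  0.69494247 -0.49982191]
[ 231  163   50   40 1180]
[ 0.5135005  -0.08108464] 0.0021270411112520034 0.01043541987747526 (array([-0.0022, -0.0007,  0.1267]), None, np.float64(-179.61))
```

Call:
move_arm([
  [[-0.0012, -0.0003, 0.03], [0, 0, 0], -1],
  [[0, 0, 0.04], [0, 0, 0], -1],
  [[0, 0, 0.035], [0, 0, 0], -1],
  [[0, 0, 0.0217], [0, 0, 0], -1],
  [[0, 0, 0], [0, 0, 0], -1],
  [[0, 0, 0], [0, 0, 0], 1],
  [[0, 0, 0], [0, 0, 0], 1],
  [[0, 0, 0], [0, 0, 0], 1],
  [[0, 0, 0], [0, 0, 0], 1],
  [[0, 0, 0], [0, 0, 0], 1],
  [[0, 0, 0], [0, 0, 0], 1],
  [[0, 0, 0], [0, 0, 0], 1],
  [[0, 0, 0], [0, 0, 0], 1],
  [[0, 0, 0], [0, 0, 0], 1],
], grip_force=45)

```text
clock: 13.25
tool_pos: [0.5134, -0.0813, 0.0904]
eef_rot: [0.0, -0.005, 1.0, -0.0]
ft_force: [-0.1, -2.1, 2.4]
opening: 0.0419
grasp_force: 45.0
```

```bash
python3 -c "
from h import *
s=robot.sense();print(s['wrist_torque'],s['joint_positions'][5],s['tau'],s['tool_pos'],s['ft_force'])"
```

```text
[-0.1701236  -0.0721254   0.03563686] -1.8895901004213795 [ 8.75250287e-01 -3.84534431e+01 -3.33185148e+01  5.00023719e-01
  1.68360793e-02  3.97725531e-02] [ 0.51341121 -0.08129278  0.09037881] [-0.08197203 -2.14816839  2.43700902]
```

Call:
move_arm([
  [[0, 0, 0], [0, 0, 5], 1],
  [[0, 0, 0], [0, 0, 5], 1],
  [[0, 0, 0], [0, 0, 5], 1],
  [[0, 0, 0], [0, 0, 5], 1],
  [[0, 0, 0], [0, 0, 0], 1],
])

```text
clock: 13.75
tool_pos: [0.5134, -0.0816, 0.0904]
eef_rot: [0.0, 0.169, 0.986, -0.0]
ft_force: [-1.4, -3.8, 2.5]
opening: 0.0424
grasp_force: 45.0
```

Run:
```python
from h import *
s=robot.sense();print(s['wrist_torque'],s['joint_positions'][5],s['opening'],s['tool_pos'],s['ft_force'])
im=robot.camera('wrist');np.savez('w6.npz',im=im,T=model('wrist')[2])
cv2.imwrite('pics/w6.png',cv2.resize(im,(768,576),interpolation=cv2.INTER_CUBIC)[:,:,::-1])
```

```text
[-0.62009632  0.07336424 -0.19101582] -1.5395455370600062 0.042362005949588444 [ 0.51338541 -0.08159181  0.09040808] [-1.41528759 -3.82532752  2.49344544]
```

View pics/w6.png

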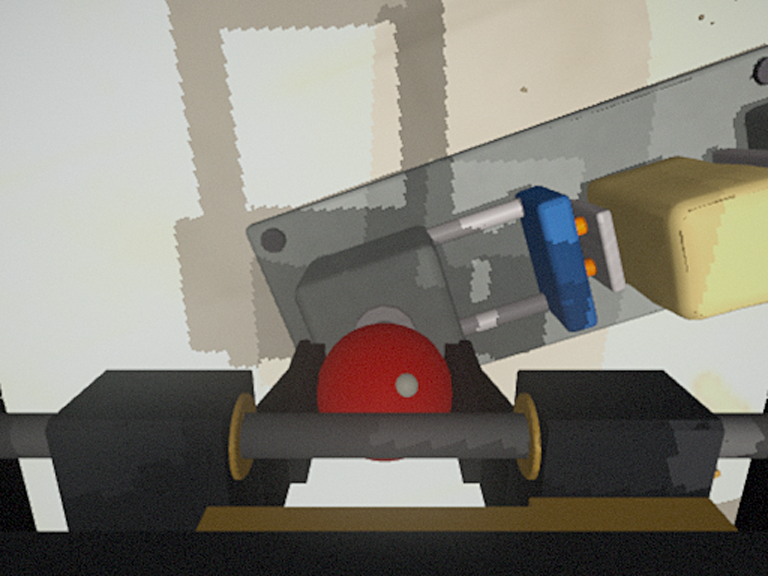

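The torque step is about 0.22 N m, as expected. The picture shows the dot at (407,385) zoomed, the ball centred between the fingers, and the pad about to reach the block. I'll keep turning.

Call:
move_arm([
  [[0, 0, 0], [0, 0, 8], 1],
  [[0, 0, 0], [0, 0, 8], 1],
  [[0, 0, 0], [0, 0, 8], 1],
  [[0, 0, 0], [0, 0, 8], 1],
  [[0, 0, 0], [0, 0, 8], 1],
  [[0, 0, 0], [0, 0, 8], 1],
  [[0, 0, 0], [0, 0, 2], 1],
  [[0, 0, 0], [0, 0, 0], 1],
])

```text
clock: 14.6
tool_pos: [0.5128, -0.0822, 0.0904]
eef_rot: [0.0, 0.569, 0.823, -0.001]
ft_force: [-3.3, -6.2, 3.8]
opening: 0.0422
grasp_force: 45.0
```

```bash
cat >> h.py <<'E'
def knob():
    s=robot.sense();M=model('wrist');im=robot.camera('wrist');g=im[236:285,205:310].astype(int)
    k=(g.min(2)>85)&(g.max(2)-g.min(2)<40)
    q=np.argwhere(cv2.morphologyEx(k.astype(np.uint8),cv2.MORPH_OPEN,np.ones((3,3),np.uint8)))
    print('tz',round(s['wrist_torque'][2],3),'j6',round(s['joint_positions'][5],3),'open',round(s['opening'],4),'F',np.round(s['ft_force'],1),'dot px',(q.mean(0)[::-1]+[205,236]).round(1) if len(q) else None,len(q))
    d=robot.masks_of('wrist','wax_block')[:1]
    if d:
        p=np.argwhere(d[0]['pixels'])[:,::-1];c=p.mean(0);b=ray('wrist',[c],.087,M)[0]
        print('block vis',len(p),b.round(4))
    return im,s
E
python3 -c "
from h import *
knob()"
```

```text
tz -0.057 j6 -0.669 open 0.0422 F [-3.3 -6.2  3.8] dot px [270.6 256.7] 171
block vis 5401 [0.5143 0.0342 0.087 ]
```

Call:
move_arm([
  [[-0.001, -0.0011, 0], [0, 0, 4], 1],
  [[0, 0, 0], [0, 0, 4], 1],
  [[0, 0, 0], [0, 0, 4], 1],
  [[0, 0, 0], [0, 0, 4], 1],
  [[0, 0, 0], [0, 0, 4], 1],
])

```text
clock: 15.2
tool_pos: [0.5124, -0.0824, 0.0904]
eef_rot: [-0.0, 0.703, 0.711, -0.0]
ft_force: [-3.3, -2.7, 2.9]
opening: 0.0421
grasp_force: 45.0
```

```bash
python3 -c "
from h import *
knob()"
```

```text
tz 0.224 j6 -0.322 open 0.0421 F [-3.3 -2.7  2.9] dot px [270.6 256.6] 168
block vis 2488 [0.5145 0.031  0.087 ]
```

Call:
move_arm([
  [[0, 0, 0], [0, 0, 3], 1],
  [[0, 0, 0], [0, 0, 3], 1],
  [[0, 0, 0], [0, 0, 3], 1],
])

```text
clock: 15.6
tool_pos: [0.5123, -0.0823, 0.0904]
eef_rot: [-0.0, 0.756, 0.654, -0.0]
ft_force: [-4.1, -2.5, 6.0]
opening: 0.0425
grasp_force: 45.0
```

```bash
cat > t.py <<'E'
from h import *
s=robot.sense();print('tz',round(s['wrist_torque'][2],3),'j6',round(s['joint_positions'][5],3),'tau6',round(s['tau'][5],3),'v',round(s['joint_vel'][5],2))
E
python3 t.py
```

```text
tz 0.204 j6 -0.166 tau6 -0.462 v 0.52
```

Call:
move_arm([
  [[0, 0, 0], [0, 0, 3], 1],
  [[0, 0, 0], [0, 0, 3], 1],
  [[0, 0, 0], [0, 0, 3], 1],
])

```text
clock: 15.9
tool_pos: [0.5121, -0.0823, 0.0903]
eef_rot: [-0.0, 0.805, 0.593, -0.001]
ft_force: [-4.6, -1.9, 5.9]
opening: 0.0421
grasp_force: 45.0
```

```bash
python3 t.py
```

```text
tz 0.221 j6 -0.009 tau6 -0.461 v 0.52
```

Call:
move_arm([
  [[0, 0, 0], [0, 0, 3], 1],
  [[0, 0, 0], [0, 0, 3], 1],
])

```text
clock: 16.1
tool_pos: [0.512, -0.0823, 0.0904]
eef_rot: [-0.0, 0.835, 0.55, -0.001]
ft_force: [-5.1, -1.4, 6.2]
opening: 0.0424
grasp_force: 45.0
```

```bash
python3 t.py
```

```text
tz 0.24 j6 0.095 tau6 -0.461 v 0.52
```

Call:
move_arm([
  [[0, 0, 0], [0, 0, 3], 1],
  [[0, 0, 0], [0, 0, 3], 1],
])

```text
clock: 16.3
tool_pos: [0.5119, -0.0822, 0.0904]
eef_rot: [-0.0, 0.863, 0.505, -0.001]
ft_force: [-5.1, -1.3, 6.6]
opening: 0.0419
grasp_force: 45.0
```

```bash
python3 t.py
```

```text
tz 0.198 j6 0.2 tau6 -0.461 v 0.52
```

Call:
move_arm([
  [[0, 0, 0], [0, 0, 3], 1],
  [[0, 0, 0], [0, 0, 3], 1],
])

```text
clock: 16.5
tool_pos: [0.5118, -0.0822, 0.0903]
eef_rot: [-0.001, 0.888, 0.46, -0.001]
ft_force: [-6.3, -1.3, 7.6]
opening: 0.0419
grasp_force: 45.0
```

```bash
python3 t.py
```

```text
tz 0.238 j6 0.305 tau6 -0.461 v 0.52
```

Call:
move_arm([
  [[-0.0006, -0.0008, 0], [0, 0, 3], 1],
  [[0, 0, 0], [0, 0, 3], 1],
])

```text
clock: 16.7
tool_pos: [0.5117, -0.0821, 0.0904]
eef_rot: [-0.0, 0.911, 0.412, 0.0]
ft_force: [-0.6, -0.4, 3.7]
opening: 0.042
grasp_force: 45.0
```

```bash
python3 t.py
```

```text
tz 0.21 j6 0.409 tau6 -0.47 v 0.52
```

Call:
move_arm([
  [[0, 0, 0], [0, 0, 3], 1],
  [[0, 0, 0], [0, 0, 3], 1],
])

```text
clock: 16.9
tool_pos: [0.5116, -0.0821, 0.0904]
eef_rot: [-0.0, 0.931, 0.364, 0.0]
ft_force: [-2.4, 0.0, 5.0]
opening: 0.0422
grasp_force: 45.0
```

```bash
python3 t.py; python3 -c "
from h import *
im,s=knob();cv2.imwrite('pics/w7.png',im[:,:,::-1])"
```

```text
tz 0.29 j6 0.514 tau6 -0.443 v 0.52
tz 0.29 j6 0.514 open 0.0422 F [-2.4  0.   5. ] dot px [270.7 256.5] 169
block vis 12224 [0.5225 0.0496 0.087 ]
```

Call:
move_arm([
  [[0, 0, 0], [0, 0, 1.5], 1],
  [[0, 0, 0], [0, 0, 1.5], 1],
])

```text
clock: 17.2
tool_pos: [0.5116, -0.082, 0.0904]
eef_rot: [-0.0, 0.94, 0.34, 0.0]
ft_force: [-3.3, -0.6, 4.8]
opening: 0.0423
grasp_force: 45.0
```

```bash
python3 t.py
```

```text
tz 0.281 j6 0.565 tau6 -0.101 v 0.26
```

Call:
move_arm([
  [[0, 0, 0], [0, 0, 1.5], 1],
  [[0, 0, 0], [0, 0, 1.5], 1],
])

```text
clock: 17.4
tool_pos: [0.5116, -0.082, 0.0904]
eef_rot: [-0.0, 0.949, 0.316, 0.0]
ft_force: [-3.2, -0.3, 5.9]
opening: 0.0419
grasp_force: 45.0
```

```bash
python3 t.py
```

```text
tz 0.285 j6 0.617 tau6 -0.075 v 0.26
```

View pics/w7.png

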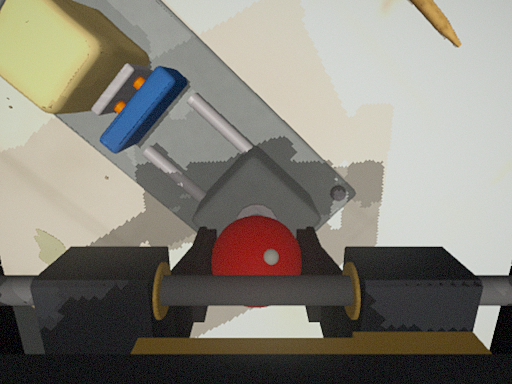

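The torque is rising steadily, which fits contact at j6≈0.34 and about 9 N now. The dot hasn't moved at (271,257), so there's no slip, and the pad is against the block. I'll continue in small steps.

Call:
move_arm([
  [[0, 0, 0], [0, 0, 1.5], 1],
  [[0, 0, 0], [0, 0, 1.5], 1],
])

```text
clock: 17.6
tool_pos: [0.5115, -0.0819, 0.0903]
eef_rot: [-0.0, 0.957, 0.291, -0.0]
ft_force: [-3.0, -0.4, 4.8]
opening: 0.0419
grasp_force: 45.0
```

```bash
python3 t.py
```

```text
tz 0.247 j6 0.669 tau6 -0.062 v 0.26
```

Call:
move_arm([
  [[0, 0, 0], [0, 0, 1.5], 1],
  [[0, 0, 0], [0, 0, 1.5], 1],
])

```text
clock: 17.8
tool_pos: [0.5115, -0.0819, 0.0903]
eef_rot: [-0.0, 0.964, 0.265, -0.0]
ft_force: [-3.2, 1.2, 6.2]
opening: 0.0424
grasp_force: 45.0
```

```bash
python3 t.py
```

```text
tz 0.287 j6 0.722 tau6 -0.05 v 0.26
```

The tau6 trend puts contact at j6≈0.43–0.44, so the force is about 9 N now. The target for 15 N is j6≈0.89.

Call:
move_arm([
  [[0, 0, 0], [0, 0, 1.5], 1],
  [[0, 0, 0], [0, 0, 1.5], 1],
  [[0, 0, 0], [0, 0, 1.5], 1],
])

```text
clock: 18.1
tool_pos: [0.5115, -0.0818, 0.0904]
eef_rot: [-0.0, 0.974, 0.227, -0.0]
ft_force: [-2.7, 0.4, 6.3]
opening: 0.042
grasp_force: 45.0
```

```bash
python3 t.py
```

```text
tz 0.318 j6 0.8 tau6 -0.031 v 0.26
```

Call:
move_arm([
  [[0, 0, 0], [0, 0, 1.5], 1],
  [[0, 0, 0], [0, 0, 1.5], 1],
  [[0, 0, 0], [0, 0, 1.5], 1],
])

```text
clock: 18.4
tool_pos: [0.5115, -0.0817, 0.0904]
eef_rot: [-0.0, 0.982, 0.189, -0.0]
ft_force: [-3.9, 0.9, 6.7]
opening: 0.0424
grasp_force: 45.0
```

```bash
python3 t.py;  python3 -c "
from h import *
knob()
s=robot.sense();print(s['wrist_torque'],s['joint_positions'][5])"
```

```text
tz 0.376 j6 0.879 tau6 -0.012 v 0.26
tz 0.376 j6 0.879 open 0.0424 F [-3.9  0.9  6.7] dot px [270.6 256.6] 168
block vis 8429 [0.528  0.0396 0.087 ]
[0.11682774 0.53597409 0.11823162] 0.8786368281203176
```

The estimates are about 14–15 N with no slip at the dot. I'll release and retreat.

Call:
move_arm([
  [[0, 0, 0], [0, 0, 0], -1],
  [[0, 0, 0], [0, 0, 0], -1],
  [[0, 0, 0], [0, 0, 0], -1],
  [[0, 0, 0], [0, 0, 0], -1],
  [[0, 0, 0], [0, 0, 0], -1],
  [[0, 0, 0], [0, 0, 0], -1],
  [[0, 0, -0.03], [0, 0, 0], -1],
  [[0, 0, -0.05], [0, 0, 0], -1],
  [[0, 0, -0.05], [0, 0, 0], -1],
  [[0, 0, -0.03], [0, 0, 0], -1],
  [[0, 0, 0], [0, 0, 0], -1],
  [[0, 0, 0], [0, 0, 0], -1],
])

```text
clock: 19.7
tool_pos: [0.5119, -0.0824, 0.2507]
eef_rot: [0.0, 0.982, 0.187, 0.001]
ft_force: [0.0, -0.1, -0.8]
opening: 0.0873
grasp_force: 0.0
```

Run:
```python
from h import *
M=model('wrist');im=robot.camera('wrist');print(tool()[1],rel([0,0,0],0)[2])
for d in robot.masks_of('wrist','wax_block')[:1]:
    v,e=fit_block('wrist',d['pixels'],M,(.516,.059),.012);print(d['p'],v.round(4),np.degrees(v[2]).round(1),e)
cv2.imwrite('pics/w8.png',cv2.resize(im,(768,576),interpolation=cv2.INTER_CUBIC)[:,:,::-1])
```

```text
[ 0.51109509 -0.08218961  0.24914382] 21.6
0.68 [0.5149 0.0592 0.0706] 4.0 0.1611896551724138
```

View pics/w8.png

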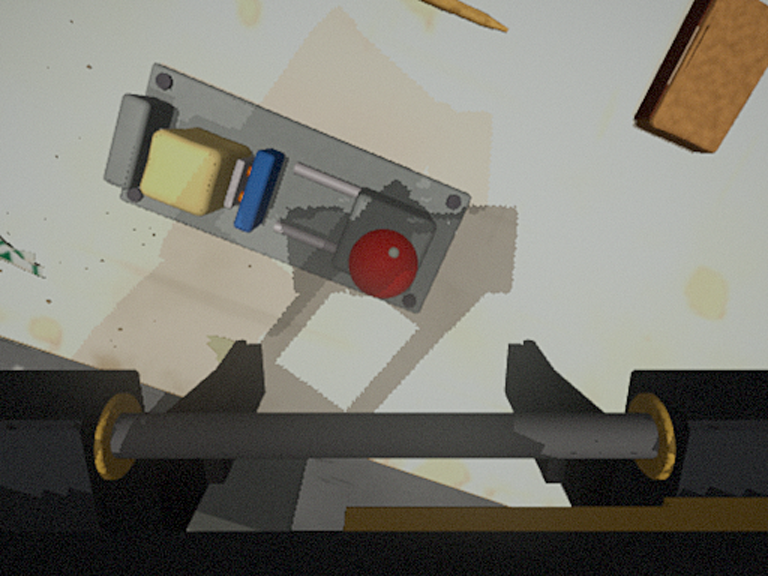

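The block stands square at (190,170) zoomed between the stop plate and the pad. The knob is free, and the block is about 10 mm past the nest along the jaws, within the 20 mm limit. I'm handing the job in.

```bash
python3 -c "
from bench import robot
print(robot.sign_off())"
```

```text
the job is handed in; nothing more can be done
None
```

I handed the job in at about 20 s on the robot's clock: the wax block stands upright and square between the plates, clamped at an estimated 14–15 N (from joint torque, not measured directly), with the knob released; no pass/fail result came back.

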